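Square up the leaning stud and hold it

TASK

Grip the carpenter's square by its wooden stock, near the end away from the blade, stand it on the sole plate and push it into the corner against the leaning stud until the stud stands upright, with the stock flat on the plate and the blade flush against the stud. Touch the stud only with the square and leave everything else on the bench where it is. Finish still gripping the square, firmly pressing it both down onto the plate and against the stud: do not let go.

Things in the scene. Friction and masses are not known exactly. Their poses are not given: they have to be found in the camera images.
- square: Loose carpenter's square, 0.3 kg, standing: dark wooden stock along the bottom, steel blade rising from one end, the brass-faced heel. Origin: bottom outer edge of the heel, mid-thickness. z up, +y out of the heel, x across. Stock x -14 to 14, y -140 to 0, z 0 to 32 mm. Blade 8 mm thick, y -32 to 0, up to z 155 mm; its outer edge is flush with the heel (y = 0). Yaw starts within 0.45 rad of 0.
- square_grip (a point): Good place to grip the square, across the stock's 28 mm thickness: 105 mm behind the heel (square y = -105 mm), 20 mm above its underside, 12 mm below its top. Axes as the square's.
- frame: Corner of a timber frame, fixed to the bench: a flat pale sole plate, x -40 to 40, y -170 to 65 mm, 20 mm thick; the stud stands near its +y end between two steel brackets 48 mm high (bolt heads reach x = -40 and 40). Origin: on the bench (z = 0) under the inner corner; z up, y along the plate towards the stud. Yaw starts within 0.35 rad of 0.
- corner (a point): Inner corner where the square's heel belongs: on the plate's top face (20 mm above the bench), on the plate's middle line, at the inner face of the upright stud. The seated square has its origin here and its axes along the frame's.
- stud (a joint): Lean of the stud (rad): 0 = square to the plate, positive = its top leans to the frame's -y, over the corner (starts 0.08 to 0.2; range -0.2 to 0.25). It turns on a stiff bolt (0.2 N m friction, no spring) and stays where pushed. The bolt runs along the frame's x, 28 mm above the plate and 20 mm behind the inner face.
- stud_top (a point): Top edge of the stud's inner face, middle of its width, 153 mm above the plate when upright. The stud is a browner timber, 60 mm wide (frame x), 40 mm thick (frame y), its foot 4 mm above the plate.
- glue_bottle: White glue bottle with red tip, 153 mm tall, 53 mm wide, bystander; origin under its middle.
- solder_spool: Solder reel with blue flanges, standing on one, 60 mm wide, 42 mm tall, bystander; origin under its middle.
- masking_tape: Roll of cream masking tape lying flat, 104 mm wide, 25 mm tall, bystander; origin under its middle.
- tape_measure: Yellow tape measure, 62 x 77 x 35 mm, bystander; origin under its middle.
- marker_pen: Black marker pen, 132 mm long, lying near the front edge, bystander; origin under its middle.
- wood_block: Beech block 45 x 90 x 28 mm, bystander; origin under its middle.

How it is judged:
By the outcome, as a careful person would: the job done as asked, in the order asked, and still so for the second after the job is handed in, while the arm keeps its last pose, push and grip.
It also fails if it takes over 48 s, if anything falls off the work surface, if the arm or the gripper's body presses on something with over 40 N, if the wrist force passes 120 N, or if a joint passes its speed limit or range.

ROBOT

A 6-joint arm with a two-finger parallel gripper is mounted at the origin on a cart in front of the work surface, level with it; the furniture and walls round the work are solid. World frame = base frame: x ahead of the robot, y to its left, z up, the work surface at z = 0. Lengths are in m, angles in degrees, forces in N, time in s.
With the tool pointing down it reaches from about 0.4 to 0.825 m from the base axis. Payload 7 kg.
Tool frame: the origin (TCP) lies on the centre line of the jaws, within the pads' length; the fingertips stand 8 mm ahead of it and the grasp point (between the pads) lies 11 mm behind it; z points along the fingers, y is the line along which they close (so a half turn about z gives the same grasp; the last joint's range is limited). The gripper opens to 88 mm and grips with 3 to 60 N. Pads are 19 mm wide; open, the fingers measure 130 mm over their backs; the gripper's body (78 mm by 193 mm) begins 47 mm behind the grasp point.
Start: joints at [-60.556, 20.546, 0.682, 0, -70.136, -16.507], TCP at [0.151, -0.658, 0.235] pointing down, gripper open.
Joint ranges: [-176.03, 176.03], [-82.01, 121.73], [-58.28, 71.71], [-173.87, 95.51], [-174.79, -0.11], [-173.66, 173.66]. Speed limits (degrees/s): [136.94, 136.94, 172.46, 180, 180, 180].

INTERFACE

Orientations are given as [roll, pitch, yaw] about the fixed x, y, z axes, in that order (R = Rz(yaw) Ry(pitch) Rx(roll)).
In Python, from plant import r gives the robot as it stands.
- The arm moves only by the tool carry_out, never from a script. Its argument "targets" is a list of rows, each a list of 6 numbers: the shift along the tool's x, y, z scaled (see below), then the turn, a rotation vector about the tool's x, y, z scaled (see below). A call has 1 to 5 rows; each row shifts and turns the commanded pose from where the row before left it, along the tool's axes as they then stand; what a row does not reach is not made up. The controller multiplies each number of a shift by 0.5 m and each number of a turn by 60 degrees. A row lasts 1/8 s, in which the tool goes at most 62.5 mm and 10.7 degrees, less where a joint would pass 70% of its speed; a pose out of reach is approached as far as the arm can. A call with a number of a shift or a turn outside -1 to 1 is refused whole. A call with a gripper value outside its range is refused whole. "hand" is the opening, from 0 (shut) to 1 (fully open), set as the call begins (left out, the last holds). The fingers move at their own pace and stop on an object; "squeeze" is the grip in N (left out, the last holds). Time passes only in rows, so rows that do not move let the fingers close. It gives the time, the measured TCP pose, the force, the opening and the grip force at its end, in the units of the state.
- r.get_state(): the state, without advancing time (a new reading comes with each control period).
- r.capture(name): name is "scene" or "top" or "wrist"; returns the picture (400x640x3 uint8, red, green, blue); there is no depth.
- r.camera_info(name): a dict with "K" (3x3 intrinsics, pixels), "distortion" ([k1, k2, p1, p2, k3] as OpenCV has them; the pictures are not rectified), "eye" and "attitude" of the camera in the world. Camera axes: x right, y down, z forward; pixel columns grow to the right and rows downward; lengths in m; the calibration is good to about 2 mm. A picture is of the moment at which its call begins: read the wrist's pose just before it. camera_info takes no time and is no camera call; for the wrist camera it gives the pose at the moment of the call.
- r.close_job(): hands the job in; it is judged then, once.
The state is a dict: "time_s": time; "joints": joint angles; "qd": joint speeds; "joint_torque": joint torques, N m; "tcp_pos": TCP position; "eef_rot": TCP orientation; "contact_force": force on the tool from outside, world axes, zero at the start; "moment": the same for the moment, N m; "gripper_width": finger opening in m; "gripper_force": force on a finger pad.
Only numpy, scipy, OpenCV 4.12 (cv2) and the standard library are available. Lean on these libraries where they do the work, as an engineer would, in place of code of your own. Each camera call takes 0.05 s, during which the arm holds its last target. There are 200 camera calls.

## Working session

There is one attempt and no reset: what is moved stays moved. The work goes in short steps, Python scripts to look and compute and a tool call to move; the robot and the scene stay as the last step left them, time stands still between calls to the robot, and variables do not carry over. Pictures are saved under pics/ and viewed, at most 10 in all, crops included, and the job is handed in when it is done.

Besides the shell and the picture viewer there is one more tool, called after ">>>" as name(argument=value, ...) on one line, values as JSON. carry_out: Moves the arm, as the interface text tells. Its arguments: {"type":"object","properties":{"targets":{"type":"array","items":{"type":"array","items":{"type":"number","minimum":-1,"maximum":1}}},"hand":{"type":"number"},"squeeze":{"type":"number"}},"required":["targets"]}

```bash
mkdir -p pics
python3 - <<'E'
from plant import r
import cv2,numpy as np
s=r.get_state();print(s['time_s'],s['tcp_pos'],s['eef_rot'],s['contact_force'])
for n in ("scene","top"):
    i=r.camera_info(n);print(n,i)
    cv2.imwrite(f"pics/{n}0.png",r.capture(n)[:,:,::-1])
E
```

```text
0.0 [ 0.15099189 -0.65741581  0.23364733] [ 1.79907771e+02 -7.50848211e-03 -1.67069043e+02] [ 0.15323793  0.14949904 -0.33062836]
scene {'K': array([[388.4015414 ,   0.        , 316.12714225],
       [  0.        , 388.4015414 , 197.12248119],
       [  0.        ,   0.        ,   1.        ]]), 'distortion': array([-0.02868136,  0.        ,  0.        ,  0.        ,  0.        ]), 'eye': array([0.33304136, 0.66937133, 1.1637964 ]), 'attitude': array([-144.90039263,    0.71393519, -162.18382657])}
top {'K': array([[363.63929278,   0.        , 321.5378449 ],
       [  0.        , 363.63929278, 201.82366973],
       [  0.        ,   0.        ,   1.        ]]), 'distortion': array([-0.0305537,  0.       ,  0.       ,  0.       ,  0.       ]), 'eye': array([ 0.47624786, -0.030115  ,  1.4382723 ]), 'attitude': array([-175.63169511,    0.19484322,  -89.41959992])}
```

View pics/scene0.png

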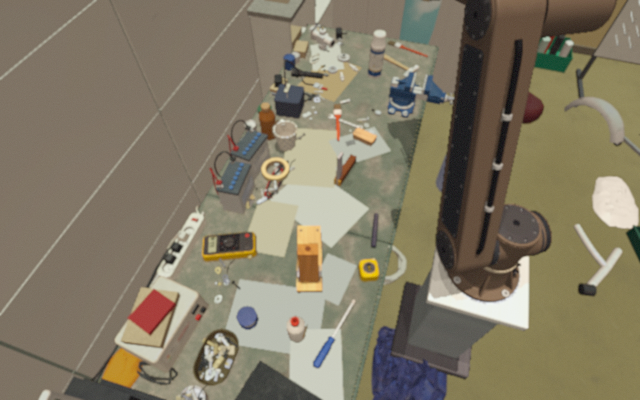

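View pics/top0.png

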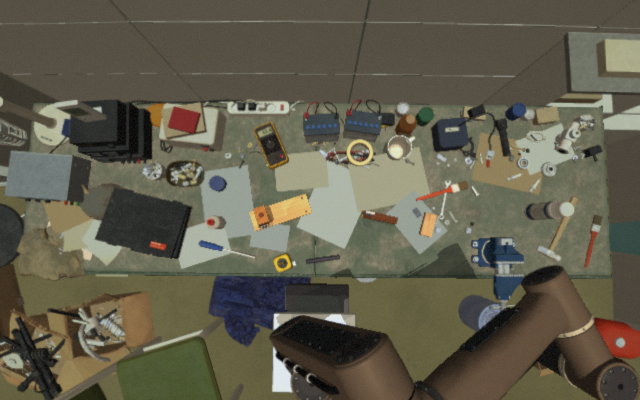

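The frame sits near top (280,210), with the stud at its left (+y) end around (265,215). The square is at top (380,217) and scene (347,168). The wood block is at top (428,224), the tape measure at (283,263), the pen at (323,260) and the glue bottle at (215,222).

```bash
cat > h.py <<'E'
import cv2,numpy as np
from scipy.spatial.transform import Rotation as Ro
from plant import r
def cam(n):
    i=r.camera_info(n); return dict(K=i['K'],d=i['distortion'],e=i['eye'],R=Ro.from_euler('xyz',i['attitude'],degrees=True).as_matrix())
def rays(c,p):
    u=cv2.undistortPoints(np.float64(p).reshape(-1,1,2),c['K'],c['d']).reshape(-1,2)
    return np.c_[u,np.ones(len(u))]@c['R'].T
def plane(c,p,z):
    d=rays(c,p); return c['e']+d*((z-c['e'][2])/d[:,2])[:,None]
def proj(c,P):
    q=(np.float64(P).reshape(-1,3)-c['e'])@c['R']
    return cv2.projectPoints(q,np.zeros(3),np.zeros(3),c['K'],c['d'])[0].reshape(-1,2)
def tri(c1,p1,c2,p2):
    a=rays(c1,p1)[0];b=rays(c2,p2)[0];A=np.c_[a,-b]
    t=np.linalg.lstsq(A,c2['e']-c1['e'],rcond=None)[0]
    x,y=c1['e']+a*t[0],c2['e']+b*t[1]; return (x+y)/2,np.linalg.norm(x-y)*1e3
def tgt(T,yaw=None):  # shift in tool axes, units of a row
    s=r.get_state();R=Ro.from_euler('xyz',s['eef_rot'],degrees=True)
    return R.inv().apply(np.array(T)-s['tcp_pos'])/0.5
E
python3 - <<'E'
from h import *
t=cam('top');np.set_printoptions(precision=3,suppress=True)
print(plane(t,[[365,214],[397,219],[252,218],[310,200],[428,224],[360,152],[215,222],[217,184],[283,263],[323,260]],0.02))
w=cam('wrist');print(w, r.get_state()['tcp_pos'])
R=Ro.from_euler('xyz',r.get_state()['eef_rot'],degrees=True).as_matrix()
print(R.T@(w['e']-r.get_state()['tcp_pos']),R.T@w['R'])
I=[cv2.imread(f'pics/{n}0.png') for n in('scene','top')]
a=cv2.resize(I[0][130:310,220:420],None,fx=3,fy=3,interpolation=cv2.INTER_CUBIC)
cv2.imwrite('pics/a.png',a)
E
```

```text
[[ 0.539 -0.194  0.02 ]
 [ 0.52  -0.319  0.02 ]
 [ 0.518  0.247  0.02 ]
 [ 0.591  0.021  0.02 ]
 [ 0.502 -0.44   0.02 ]
 [ 0.784 -0.174  0.02 ]
 [ 0.501  0.392  0.02 ]
 [ 0.651  0.388  0.02 ]
 [ 0.346  0.122  0.02 ]
 [ 0.359 -0.032  0.02 ]]
{'K': array([[276.652,   0.   , 323.141],
       [  0.   , 276.652, 204.024],
       [  0.   ,   0.   ,   1.   ]]), 'd': array([-0.05,  0.  ,  0.  ,  0.  ,  0.  ]), 'e': array([ 0.069, -0.675,  0.384]), 'R': array([[-0.224,  0.927,  0.301],
       [ 0.974,  0.213,  0.071],
       [ 0.001,  0.31 , -0.951]])} [ 0.151 -0.657  0.234]
[ 0.084  0.001 -0.15 ] [[ 0.001 -0.951 -0.31 ]
 [ 1.     0.001  0.   ]
 [ 0.    -0.31   0.951]]
```

View pics/a.png

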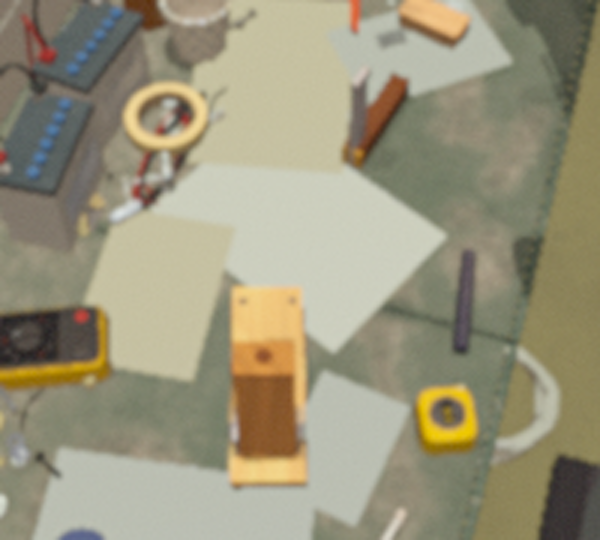

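The square is upright with its brass heel towards +y. Its heel is near (0.54,-0.19) with yaw about -0.15, and the frame's yaw is about +0.3. Next I bring the wrist camera above the square, with tool x pointing towards the tail.

>>> carry_out(targets=[[-0.089,0.053,0,0,0,0],[-0.089,0.053,0,0,0,0],[-0.089,0.053,0,0,0,0],[-0.089,0.053,0,0,0,0],[-0.089,0.053,0,0,0,0]], hand=1)

```text
time_s: 0.72
tcp_pos: [0.3392, -0.4775, 0.2343]
eef_rot: [180.0, -0.0, -167.1]
contact_force: [0.9, -0.7, 0.0]
gripper_width: 0.0879
gripper_force: 0.0
```

>>> carry_out(targets=[[-0.089,0.053,0,0,0,0],[-0.089,0.053,0,0,0,0],[-0.089,0.053,0,0,0,0],[-0.089,0.053,0,0,0,0],[-0.089,0.053,0,0,0,0]])

```text
time_s: 1.35
tcp_pos: [0.5264, -0.2985, 0.2343]
eef_rot: [180.0, -0.0, -167.1]
contact_force: [1.2, 0.1, -0.0]
gripper_width: 0.0879
gripper_force: 0.0
```

>>> carry_out(targets=[[0,0,0,0,0,-0.164],[0,0,0,0,0,-0.164],[0,0,0,0,0,-0.164],[0,0,0,0,0,-0.164]])

```text
time_s: 1.85
tcp_pos: [0.5253, -0.2997, 0.2341]
eef_rot: [179.9, -0.0, -127.4]
contact_force: [-0.1, 0.5, 0.4]
gripper_width: 0.0879
gripper_force: 0.0
```

>>> carry_out(targets=[[0,0,0,0,0,-0.164],[0,0,0,0,0,-0.164],[0,0,0,0,0,-0.164],[0,0,0,0,0,0],[0,0,0,0,0,0]])

```text
time_s: 2.48
tcp_pos: [0.5254, -0.2999, 0.2343]
eef_rot: [180.0, 0.0, -98.4]
contact_force: [0.1, -1.0, -1.0]
gripper_width: 0.0875
gripper_force: 0.0
```

Run:
```python
from h import *
import pickle
c=cam('wrist');im=r.capture('wrist')
pickle.dump(c,open('pics/w1.pkl','wb'));cv2.imwrite('pics/w1.png',im[:,:,::-1]);print(c['e'],r.get_state()['time_s'],r.get_state()['eef_rot'])
```

```text
[ 0.51370451 -0.3821129   0.38412626] 2.525 [ 1.79983146e+02  4.66645483e-03 -9.83626372e+01]
```

View pics/w1.png

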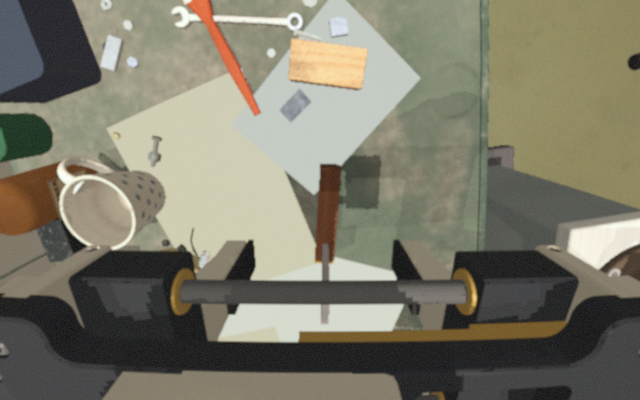

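The stock shows as a dark red-brown strip from its tail at (330,165) down to about (325,262). The blade is a grey line at x≈325, and the wood block is at (328,63). I move 80 mm towards +y for a second view.

>>> carry_out(targets=[[-0.08,0,0,0,0,0],[-0.08,0,0,0,0,0],[0,0,0,0,0,0],[0,0,0,0,0,0]])

```text
time_s: 3.02
tcp_pos: [0.5369, -0.2207, 0.2347]
eef_rot: [-180.0, -0.0, -98.2]
contact_force: [-0.1, 0.9, 0.0]
gripper_width: 0.0878
gripper_force: 0.0
```

Run:
```python
from h import *
import pickle
np.set_printoptions(precision=4,suppress=True)
c2=cam('wrist');im=r.capture('wrist')[:,:,::-1].copy()
pickle.dump(c2,open('pics/w2.pkl','wb'));cv2.imwrite('pics/w2.png',im)
c1=pickle.load(open('pics/w1.pkl','rb'))
def quad(I,vmax):
    h=cv2.cvtColor(cv2.GaussianBlur(I,(3,3),0),cv2.COLOR_BGR2HSV)
    m=((h[...,0]<14)|(h[...,0]>172))&(h[...,1]>120)&(h[...,2]>35)&(h[...,2]<140)
    m[:, :260]=0;m[:,400:]=0;m[vmax:]=0
    n,l,s,_=cv2.connectedComponentsWithStats(m.astype(np.uint8));k=1+np.argmax(s[1:,4])
    ys,xs=np.where(l==k);print(s[k])
    L=[];Rr=[]
    for v in range(ys.min(),ys.max()+1):
        q=xs[ys==v]; L.append((q.min()-.5,v));Rr.append((q.max()+.5,v))
    return np.array(L),np.array(Rr)
for I,c,vm in((cv2.imread('pics/w1.png'),c1,238),(im,c2,238)):
    L,Rr=quad(I,vm); print(L[::8].tolist(),Rr[::8].tolist())
    for z in (0.0,0.032):print(z,plane(c,[L[3],L[-3],Rr[3],Rr[-3]],z)[:,:2].tolist())
print(c2['e'])
cv2.imwrite('pics/w2c.png',cv2.resize(im[60:260,230:430],None,fx=3,fy=3,interpolation=cv2.INTER_CUBIC))
```

```text
[ 317  166   23   72 1314]
[[321.5, 166.0], [321.5, 174.0], [320.5, 182.0], [320.5, 190.0], [318.5, 198.0], [318.5, 206.0], [317.5, 214.0], [317.5, 222.0], [316.5, 230.0]] [[335.5, 166.0], [339.5, 174.0], [338.5, 182.0], [338.5, 190.0], [337.5, 198.0], [336.5, 206.0], [336.5, 214.0], [335.5, 222.0], [335.5, 230.0]]
0.0 [[0.5263725632504823, -0.30964690242066417], [0.5487609929889543, -0.21072884576140347], [0.5013705564559033, -0.3059777527482149], [0.5217494050282245, -0.2067467859413477]]
0.032 [[0.5253172392537233, -0.31568375065384524], [0.5458405797561009, -0.22500615591557124], [0.5023980481946847, -0.31232026295231774], [0.5210792175835962, -0.22135582534114043]]
[ 316  116   25   92 1241]
[[339.5, 116.0], [339.5, 124.0], [319.5, 132.0], [317.5, 140.0], [317.5, 148.0], [317.5, 156.0], [317.5, 164.0], [316.5, 172.0], [316.5, 180.0], [315.5, 188.0], [316.5, 196.0], [315.5, 204.0]] [[340.5, 116.0], [340.5, 124.0], [339.5, 132.0], [338.5, 140.0], [338.5, 148.0], [337.5, 156.0], [336.5, 164.0], [335.5, 172.0], [335.5, 180.0], [334.5, 188.0], [333.5, 196.0], [333.5, 204.0]]
0.0 [[0.5046213029486839, -0.29392204164000435], [0.5544788958351532, -0.1790040675389129], [0.5032994869671109, -0.2937346392761466], [0.5284060453635797, -0.17525693292948055]]
0.032 [[0.5063577749822604, -0.29467056393750435], [0.5520655540106456, -0.18931759636517964], [0.505145978156459, -0.294498759697855], [0.5281628339032288, -0.18588234827553454]]
[ 0.5255 -0.3029  0.3845]
```

View pics/w2c.png

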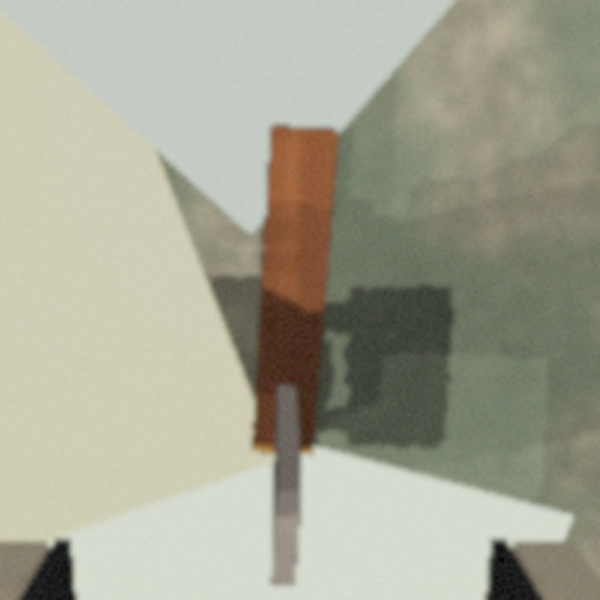

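The second view shows the stock from its tail edge at px (320,102)-(343,103) to its heel edge at (315,210)-(334,210). The blade rises to (324,254). Next I triangulate and fit.

Run:
```python
from h import *
import pickle
np.set_printoptions(precision=4,suppress=True)
C=[pickle.load(open(f'pics/w{i}.pkl','rb')) for i in(1,2)]
I=[cv2.imread(f'pics/w{i}.png').astype(float) for i in(1,2)]
sat=lambda p:p[...,2]-p[...,0]   # red minus blue
def vedge(p,a,b,u0,u1):
    g=np.abs(np.diff(sat(p)[a:b,u0:u1].mean(1)));k=g.argmax();w=g[max(0,k-2):k+3];return a+.5+(w*np.arange(max(0,k-2),max(0,k-2)+len(w))).sum()/w.sum()
def uedge(p,v,a,b):
    g=np.abs(np.diff(sat(p)[v-1:v+2,a:b].mean(0)));k=g.argmax();lo=max(0,k-1);w=g[lo:k+2];return a+.5+(w*np.arange(lo,lo+len(w))).sum()/w.sum()
out=[]
for p,t0,t1,h0,h1 in((I[0],155,175,252,270),(I[1],93,112,200,220)):
    vt=vedge(p,t0,t1,325,337);vh=vedge(p,h0,h1,317,321)
    vs=np.arange(int(vt)+5,int(vt)+62,2)
    l=np.polyfit(vs,[uedge(p,v,308,327) for v in vs],1);q=np.polyfit(vs,[uedge(p,v,329,350) for v in vs],1)
    o=[(np.polyval(l,vt),vt),(np.polyval(q,vt),vt),(np.polyval(l,vh),vh),(np.polyval(q,vh),vh)];out.append(o);print(np.array(o))
for k in range(4):print(tri(C[0],[out[0][k]],C[1],[out[1][k]]))
for i in 0,1:
    P=plane(C[i],out[i],.032)[:,:2];t=P[:2].mean(0);h=P[2:].mean(0);d=h-t
    print(P,'len',np.linalg.norm(d),'w',np.linalg.norm(P[0]-P[1]),'yaw',np.degrees(np.arctan2(-d[0],d[1])),'grip',h-d/np.linalg.norm(d)*.105)
```

```text
[[321.0951 164.9078]
 [340.435  164.9078]
 [313.3343 262.1368]
 [333.955  262.1368]]
[[320.6223 102.5653]
 [342.2587 102.5653]
 [312.7727 210.244 ]
 [333.7269 210.244 ]]
(array([ 0.5261, -0.3176,  0.012 ]), np.float64(0.8239314151039651))
(array([ 0.4995, -0.3138,  0.0125]), np.float64(0.5262077639577418))
(array([ 0.5573, -0.1811,  0.0279]), np.float64(0.20615348801012146))
(array([ 0.5283, -0.1771,  0.0283]), np.float64(1.2292598432548958))
[[ 0.525  -0.321 ]
 [ 0.5005 -0.3174]
 [ 0.5569 -0.1834]
 [ 0.5275 -0.1791]] len 0.1410587296133023 w 0.024779212421473698 yaw -12.035011725727164 grip [ 0.5203 -0.2839]
[[ 0.5265 -0.3168]
 [ 0.5007 -0.3132]
 [ 0.5568 -0.1825]
 [ 0.5288 -0.1784]] len 0.137697938857228 w 0.026060098536593978 yaw -12.275582022438728 grip [ 0.5205 -0.2831]
```

>>> carry_out(targets=[[0,0,0,0,0,0.065],[0.065,0.003,0,0,0,0],[0.065,0.003,0,0,0,0],[0,0,0.08,0,0,0],[0,0,0.08,0,0,0]])

```text
time_s: 3.7
tcp_pos: [0.52, -0.2852, 0.1539]
eef_rot: [-179.9, 0.0, -102.3]
contact_force: [0.0, 0.6, -0.5]
gripper_width: 0.0877
gripper_force: 0.0
```

>>> carry_out(targets=[[0,0,0.08,0,0,0],[0,0,0.07,0,0,0],[0,0,0.05,0,0,0],[0,0,0,0,0,0]])

```text
time_s: 4.2
tcp_pos: [0.5186, -0.2842, 0.0525]
eef_rot: [179.7, -0.0, -102.2]
contact_force: [0.9, 0.4, 0.3]
gripper_width: 0.0877
gripper_force: 0.0
```

Run:
```python
from h import *
s=r.get_state();print(s['tcp_pos'],s['eef_rot'],s['contact_force'])
cv2.imwrite('pics/w3.png',r.capture('wrist')[:,:,::-1])
```

```text
[ 0.51856025 -0.28420503  0.05251798] [ 1.79745431e+02 -1.53349314e-03 -1.02196357e+02] [0.85962105 0.39760376 0.27289872]
```

View pics/w3.png

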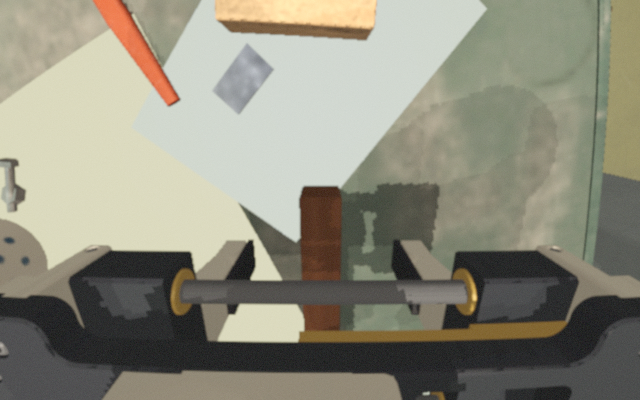

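The stock is centred between the open fingers at x≈321. I descend and grip.

>>> carry_out(targets=[[0,0,0.05,0,0,0],[0,0,0.033,0,0,0],[0,0,0,0,0,0],[0,0,0,0,0,0]])

```text
time_s: 4.75
tcp_pos: [0.5209, -0.284, 0.0139]
eef_rot: [-179.9, -0.0, -102.1]
contact_force: [0.2, -0.2, -0.2]
gripper_width: 0.0876
gripper_force: 0.0
```

>>> carry_out(targets=[[0,0,0,0,0,0],[0,0,0,0,0,0],[0,0,0,0,0,0],[0,0,0,0,0,0],[0,0,0,0,0,0]], hand=0, squeeze=50)

```text
time_s: 5.38
tcp_pos: [0.5203, -0.2837, 0.013]
eef_rot: [180.0, 0.0, -102.1]
contact_force: [-0.1, 0.2, 0.7]
gripper_width: 0.043
gripper_force: 0.0
```

>>> carry_out(targets=[[0,0,0,0,0,0],[0,0,0,0,0,0],[0,0,0,0,0,0]])

```text
time_s: 5.75
tcp_pos: [0.5203, -0.2837, 0.013]
eef_rot: [180.0, -0.0, -102.1]
contact_force: [0.1, 0.2, 0.6]
gripper_width: 0.0277
gripper_force: 50.0
```

It is gripped: opening 27.7 mm, 50 N, TCP 13 mm above the underside. I lift 60 mm and measure the frame from the first pictures.

>>> carry_out(targets=[[0,0,-0.04,0,0,0],[0,0,-0.04,0,0,0],[0,0,-0.04,0,0,0],[0,0,0,0,0,0]])

```text
time_s: 6.25
tcp_pos: [0.5211, -0.2838, 0.0741]
eef_rot: [-179.9, 0.0, -102.1]
contact_force: [0.3, 0.4, -3.2]
gripper_width: 0.028
gripper_force: 50.0
```

Run:
```python
import cv2
t=cv2.imread('pics/top0.png');cv2.imwrite('pics/tc.png',cv2.resize(t[180:240,235:335],None,fx=8,fy=8,interpolation=cv2.INTER_CUBIC))
```

```text
(no output)
```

View pics/tc.png

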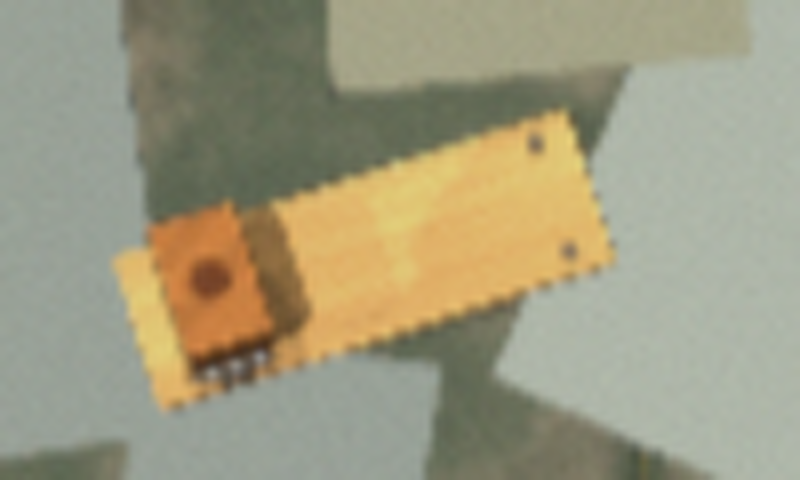

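The top crop shows plate corners at (112,252), (568,108), (616,262) and (163,412). The inner top edge of the stud runs from (234,202) to (273,335).

Run:
```python
from h import *
np.set_printoptions(precision=4,suppress=True)
t,s=cam('top'),cam('scene')
pt=lambda L:(np.array(L)+.5)/8-.5+[235,180]
ps=lambda L:(np.array(L)+.5)/3-.5+[220,130]
T=pt([(112,252),(568,108),(616,262),(163,412),(234,202),(273,335)])
S=ps([(230,485),(232,287),(301,288),(307,483),(234,342),(298,342)])
# scene: nearer=+y at the bottom; +x left or right decided by projecting
print(S.round(1)); print(proj(s,plane(t,T[:4],.02)).round(1))
def line_fit(P):
    A,B,Cc,D=P[:4,:2]; d=((A-B)/np.linalg.norm(A-B)+(D-Cc)/np.linalg.norm(D-Cc));d/=np.linalg.norm(d)
    return d
for c,Q in((t,T),(s,S)):
    P=plane(c,Q[:4],.02)[:,:2];d=line_fit(P)
    yaw=np.arctan2(-d[0],d[1]);cen=P.mean(0)
    print('L',np.linalg.norm(P[0]-P[1]),np.linalg.norm(P[3]-P[2]),'W',np.linalg.norm(P[0]-P[3]),np.linalg.norm(P[1]-P[2]),'yaw',np.degrees(yaw),'origin',cen+d*.0525)
for k in range(6):
    print(k,*tri(t,[T[k]],s,[S[k]]))
```

```text
[[296.3 291.3]
 [297.  225.3]
 [320.  225.7]
 [322.  290.7]
 [297.7 243.7]
 [319.  243.7]]
[[295.7 290. ]
 [297.3 225. ]
 [320.4 224.8]
 [322.3 289.3]]
L 0.23375727246935218 0.23226373278189563 W 0.08221261562536916 0.07913622078501525 yaw 18.54481156342874 origin [0.527  0.1868]
L 0.23679005261078007 0.23310164861609234 W 0.07913593650219064 0.07885436664983696 yaw 18.963790646959055 origin [0.526 0.19 ]
0 [0.5447 0.2621 0.0128] 2.3094366358933356
1 [0.6191 0.039  0.0176] 1.038026960911044
2 [0.5439 0.0146 0.0141] 1.128025847342705
3 [0.468  0.2355 0.0123] 0.6639353873121504
4 [0.5607 0.1779 0.1647] 0.5788379677874963
5 [0.502  0.1594 0.1647] 1.5034281401885876
```

The frame origin is about (0.5265, 0.188) with yaw about 18.75°. The stud top sits about 20 mm forward, a lean of roughly 0.15 rad. All sizes check. I turn the square and carry it to about 45 mm short of the corner, above the plate.

>>> carry_out(targets=[[0,0,0,0,0,-0.171],[0,0,0,0,0,-0.171],[0,0,0,0,0,-0.171],[0,0,0,0,0,0]])

```text
time_s: 6.75
tcp_pos: [0.5196, -0.2835, 0.0718]
eef_rot: [179.9, 0.1, -71.4]
contact_force: [-0.5, -0.6, -1.8]
gripper_width: 0.0278
gripper_force: 50.0
```

>>> carry_out(targets=[[-0.074,-0.039,0,0,0,0],[-0.074,-0.039,0,0,0,0],[-0.074,-0.039,0,0,0,0],[-0.074,-0.039,0,0,0,0]])

```text
time_s: 7.25
tcp_pos: [0.5465, -0.1172, 0.0724]
eef_rot: [180.0, 0.0, -71.6]
contact_force: [1.0, -0.5, -3.5]
gripper_width: 0.028
gripper_force: 50.0
```

>>> carry_out(targets=[[-0.074,-0.039,0,0,0,0],[-0.074,-0.039,0,0,0,0],[-0.074,-0.039,0,0,0,0],[-0.074,-0.039,0,0,0,0],[0,0,0,0,0,0]])

```text
time_s: 7.88
tcp_pos: [0.5736, 0.0493, 0.0724]
eef_rot: [180.0, 0.0, -71.4]
contact_force: [-0.6, 0.0, -3.7]
gripper_width: 0.0281
gripper_force: 50.0
```

Run:
```python
from h import *
import pickle
s=r.get_state();print(s['tcp_pos'],s['eef_rot'],s['contact_force'],s['time_s'])
pickle.dump(cam('wrist'),open('pics/w4.pkl','wb'))
a=r.capture('wrist')[:,:,::-1];cv2.imwrite('pics/w4.png',a)
b=r.capture('scene')[:,:,::-1];cv2.imwrite('pics/s4.png',b)
cv2.imwrite('pics/m4.png',np.vstack([cv2.resize(a[100:340,160:480],(640,480))[:300],cv2.resize(b[200:300,230:390],(640,400),interpolation=cv2.INTER_CUBIC)[:300]]))
```

```text
[0.57357131 0.04927738 0.07242932] [ 1.79998333e+02  5.76205711e-03 -7.13940318e+01] [-0.56241098  0.03943477 -3.68426883] 7.875
```

View pics/m4.png

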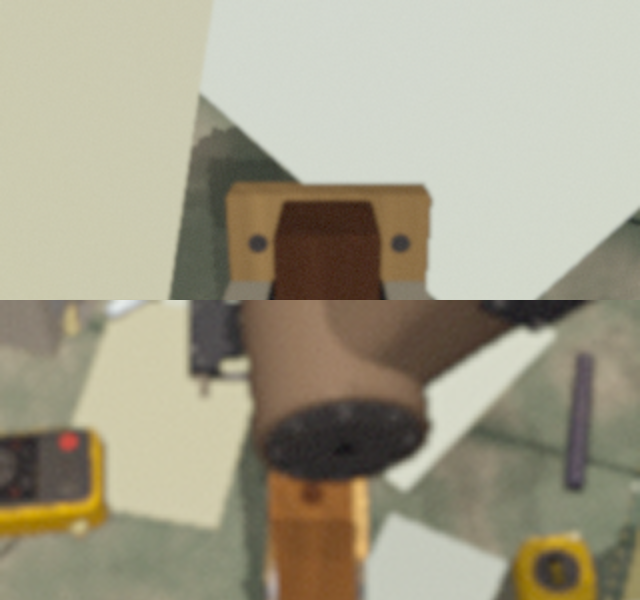

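The wrist view shows the plate end with two level screws at crop (258,243) and (400,243). Their middle, 329, coincides with the stock's middle of about 329.5, so the square is lateral and yaw aligned with the plate. I lower it.

>>> carry_out(targets=[[0,0,0.04,0,0,0],[0,0,0.03,0,0,0],[0,0,0,0,0,0],[0,0,0,0,0,0]])

```text
time_s: 8.48
tcp_pos: [0.5734, 0.0463, 0.0383]
eef_rot: [-180.0, -0.0, -71.3]
contact_force: [-0.6, 0.2, -3.7]
gripper_width: 0.0277
gripper_force: 50.0
```

Run:
```python
from h import *
import pickle
np.set_printoptions(precision=4,suppress=True)
c=pickle.load(open('pics/w4.pkl','rb'));g=cv2.cvtColor(cv2.imread('pics/w4.png'),cv2.COLOR_BGR2GRAY).astype(float)
P=[]
for u,v in((289,221),(360,221)):
    w=g[v-7:v+8,u-7:u+8];w=np.clip(np.median(w)-25-w,0,None);y,x=np.mgrid[-7:8,-7:8];P.append((u+(w*x).sum()/w.sum(),v+(w*y).sum()/w.sum()))
X=plane(c,P,.021);print(P,X);e=X[0]-X[1];print('yaw from screws',np.degrees(np.arctan2(e[1],e[0])))
m=X.mean(0)[:2];t=np.array([.57357,.04928]);ex=np.array([np.cos(np.radians(18.6)),np.sin(np.radians(18.6))]);print('lateral tcp - mid',(t-m)@ex)
```

```text
[(np.float64(288.514526710403), np.float64(221.30084348641049)), (np.float64(359.7320419693301), np.float64(221.363196125908))] [[0.6012 0.0549 0.021 ]
 [0.5485 0.0371 0.021 ]]
yaw from screws 18.580969888424722
lateral tcp - mid -0.0001743096269766327
```

>>> carry_out(targets=[[0,0,0.004,0,0,0],[0,0,0.004,0,0,0],[0,0,0,0,0,0],[0,0,0,0,0,0]])

```text
time_s: 8.98
tcp_pos: [0.5732, 0.0467, 0.0341]
eef_rot: [-180.0, 0.0, -71.3]
contact_force: [-0.8, 0.8, -2.2]
gripper_width: 0.028
gripper_force: 50.0
```

>>> carry_out(targets=[[0,0,0.003,0,0,0],[0,0,0.003,0,0,0],[0,0,0,0,0,0],[0,0,0,0,0,0]])

```text
time_s: 9.48
tcp_pos: [0.5734, 0.0468, 0.0329]
eef_rot: [-179.9, -0.0, -71.3]
contact_force: [-6.9, -0.1, 15.2]
gripper_width: 0.0278
gripper_force: 50.0
```

>>> carry_out(targets=[[0,0,-0.002,0,0,0],[-0.01,0,0,0,0,0],[-0.01,0,0,0,0,0],[-0.01,0,0,0,0,0],[0,0,0,0,0,0]])

```text
time_s: 10.1
tcp_pos: [0.5695, 0.0612, 0.033]
eef_rot: [-179.9, -0.0, -71.3]
contact_force: [-0.3, -2.2, 5.5]
gripper_width: 0.0278
gripper_force: 50.0
```

>>> carry_out(targets=[[-0.008,0,0,0,0,0],[-0.008,0,0,0,0,0],[-0.008,0,0,0,0,0],[0,0,0,0,0,0]])

```text
time_s: 10.6
tcp_pos: [0.5657, 0.0723, 0.033]
eef_rot: [-179.9, -0.0, -71.3]
contact_force: [0.8, -4.5, 6.4]
gripper_width: 0.0276
gripper_force: 50.0
```

>>> carry_out(targets=[[0,0,0.002,0,0,0],[-0.006,0,0,0,0,0],[-0.006,0,0,0,0,0],[-0.006,0,0,0,0,0],[0,0,0,0,0,0]])

```text
time_s: 11.22
tcp_pos: [0.5636, 0.0801, 0.033]
eef_rot: [-179.8, -0.1, -71.2]
contact_force: [1.6, -8.6, 13.5]
gripper_width: 0.0279
gripper_force: 50.0
```

>>> carry_out(targets=[[-0.006,0,0,0,0,0],[-0.005,0,0,0,0,0],[0,0,0,0,0,0],[0,0,0,0,0,0]])

```text
time_s: 11.72
tcp_pos: [0.562, 0.0854, 0.033]
eef_rot: [-179.8, -0.1, -71.2]
contact_force: [2.1, -8.8, 12.1]
gripper_width: 0.0276
gripper_force: 50.0
```

Run:
```python
from h import *
a=r.capture('wrist')[:,:,::-1];b=r.capture('top')[:,:,::-1];c=r.capture('scene')[:,:,::-1]
f=lambda p,w,h:cv2.resize(p,(w,h),interpolation=cv2.INTER_CUBIC)
cv2.imwrite('pics/m5.png',np.vstack([np.hstack([f(b[180:240,240:320],400,300),f(c[200:300,250:383],400,300)]),f(a[100:340],800,300)]))
s=r.get_state();print(s['moment'],s['contact_force'],s['tcp_pos'])
```

```text
[-3.04690446 -0.43803485  0.1076663 ] [ 1.75671792 -8.39900986 13.28535799] [0.56195472 0.08539011 0.03297458]
```

View pics/m5.png

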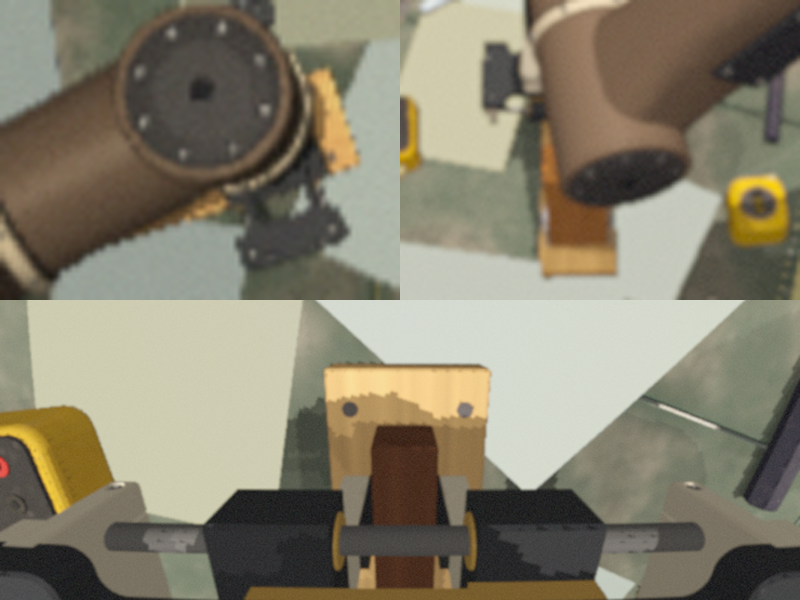

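The stock is in line with the plate, its tail showing at the plate's end in the wrist view. The arm hides the stud from the fixed cameras, so I push in small steps and watch the force.

>>> carry_out(targets=[[-0.002,0,0,0,0,0],[-0.002,0,0,0,0,0],[0,0,0,0,0,0],[0,0,0,0,0,0]])

```text
time_s: 12.38
tcp_pos: [0.5613, 0.0871, 0.033]
eef_rot: [-179.8, -0.1, -71.2]
contact_force: [2.6, -10.2, 12.1]
gripper_width: 0.0275
gripper_force: 50.0
```

>>> carry_out(targets=[[-0.002,0,0,0,0,0],[-0.002,0,0,0,0,0],[0,0,0,0,0,0],[0,0,0,0,0,0]])

```text
time_s: 12.88
tcp_pos: [0.561, 0.088, 0.033]
eef_rot: [-179.8, -0.2, -71.2]
contact_force: [5.7, -16.5, 11.2]
gripper_width: 0.0277
gripper_force: 50.0
```

>>> carry_out(targets=[[-0.002,0,0,0,0,0],[-0.002,0,0,0,0,0],[0,0,0,0,0,0],[0,0,0,0,0,0]])

```text
time_s: 13.38
tcp_pos: [0.5609, 0.0881, 0.033]
eef_rot: [-179.9, -0.3, -71.3]
contact_force: [12.5, -27.3, 9.5]
gripper_width: 0.0275
gripper_force: 50.0
```

It has reached a hard stop at frame y = -105.7 mm for the TCP, as predicted for a seated square. I relax the push, press down harder to seat the stock, and push again.

>>> carry_out(targets=[[0.004,0,0,0,0,0],[0,0,0.003,0,0,0],[0,0,0.003,0,0,0],[0,0,0,0,0,0],[0,0,0,0,0,0]])

```text
time_s: 14.0
tcp_pos: [0.561, 0.088, 0.0328]
eef_rot: [-179.8, -0.2, -71.2]
contact_force: [-5.9, -16.6, 41.7]
gripper_width: 0.0277
gripper_force: 50.0
```

>>> carry_out(targets=[[-0.002,0,0,0,0,0],[-0.002,0,0,0,0,0],[0,0,0,0,0,0],[0,0,0,0,0,0]])

```text
time_s: 14.5
tcp_pos: [0.5609, 0.0881, 0.0329]
eef_rot: [-179.8, -0.3, -71.2]
contact_force: [1.2, -27.0, 38.5]
gripper_width: 0.0275
gripper_force: 50.0
```

Firm on both axes. I ease the down force slightly, then check the stud in a marked picture.

>>> carry_out(targets=[[0,0,-0.002,0,0,0],[0,0,0,0,0,0],[0,0,0,0,0,0]])

```text
time_s: 14.88
tcp_pos: [0.5609, 0.0881, 0.0329]
eef_rot: [-179.8, -0.3, -71.2]
contact_force: [4.9, -28.0, 28.4]
gripper_width: 0.0278
gripper_force: 50.0
```

Run:
```python
from h import *
np.set_printoptions(precision=2,suppress=True)
s=cam('scene');im=r.capture('scene')[:,:,::-1].copy();cv2.imwrite('pics/s6.png',im)
o=np.array([.5265,.188,0]);R=Ro.from_euler('z',18.6,degrees=True).as_matrix()
def pts(lean):
    P=[]
    for x in(.03,-.03):
        for y,z in((0,.153),(.04,.153),(.04,.004)):
            dy,dz=y-.02,z-.028;c,n=np.cos(lean),np.sin(lean)
            P.append(o+R@[x,.02+dy*c-dz*n,.02+.028+dz*c+dy*n])
    return proj(s,P)
u,l=pts(0),pts(.15);print(u,l)
f=6;x0,y0=275,225
B=[cv2.resize(i[y0:y0+75,x0:x0+66],None,fx=f,fy=f,interpolation=cv2.INTER_CUBIC) for i in(im,cv2.imread('pics/s4.png'))]
for b,p,c in((B[0],u,(255,0,255)),(B[0],l,(255,255,0)),(B[1],u,(255,0,255)),(B[1],l,(255,255,0))):
    for q in p: cv2.circle(b,tuple(int(v) for v in ((q-[x0,y0]+.5)*f-.5)),3,c,-1)
cv2.imwrite('pics/m6.png',np.hstack(B));g=r.get_state();print(g['contact_force'],g['tcp_pos'],g['time_s'])
```

```text
[[297.03 248.63]
 [296.82 261.41]
 [299.38 282.4 ]
 [318.03 248.26]
 [318.27 261.03]
 [318.65 282.06]] [[297.2  243.64]
 [296.89 255.05]
 [299.32 283.01]
 [317.94 243.27]
 [318.15 254.67]
 [318.66 282.67]]
[  4.59 -27.96  28.53] [0.56 0.09 0.03] 14.925
```

View pics/m6.png

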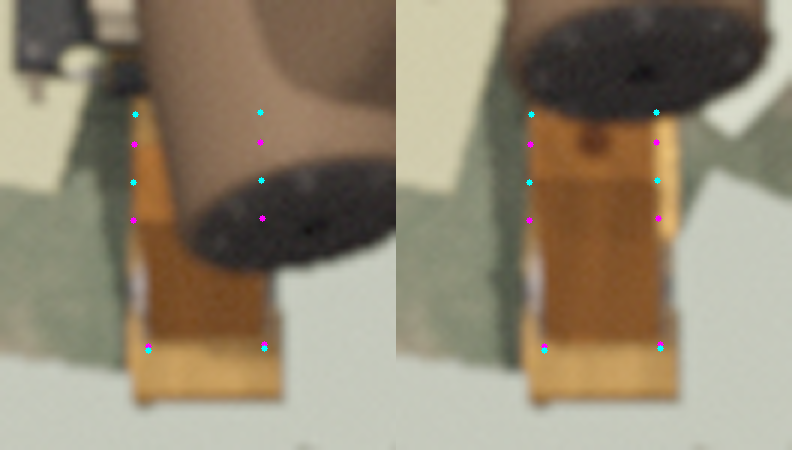

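In the left half (now), the stud's top face edges lie on the magenta upright marks at crop (134,144) and (134,220). Before the push (right half), they lay on the cyan 0.15 rad marks. The stud is upright, with 28 N pressing both down and against it, so I hand the job in.

```bash
python3 -c "
from plant import r
print(r.close_job())"
```

```text
the job is handed in; nothing more can be done
None
```

The job is handed in at about 15 s: the stud matches upright in the scene camera and the square, still gripped at 50 N, presses with about 28 N both down on the plate and against the stud; the arm hid the blade and corner, so flat and flush rest on the hard stop at the predicted position and the forces.

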